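# Set the carafe in the coffee maker and switch over from rinse to brew

## Robot

A 6-joint arm with a two-finger parallel gripper is mounted at the origin on a cart in front of the work surface, level with it; the furniture and walls round the work are solid. World frame = base frame: x ahead of the robot, y to its left, z up, the work surface at z = 0. Lengths are in m, angles in rad, forces in N, time in s.
With the tool pointing down it reaches from about 0.35 to 0.925 m from the base axis. Payload 6.4 kg.
Tool frame: the origin (TCP) lies midway between the tips of the shut fingers; the grasp point (between the pads) lies 19 mm behind it; z points along the fingers, y is the line along which they close (so a half turn about z gives the same grasp; the last joint's range is limited). The gripper opens to 94 mm and grips with 3 to 60 N. Pads are 16 mm wide; open, the fingers measure 119 mm over their backs; the gripper's body (75 mm by 177 mm) begins 78 mm behind the grasp point.
Start: joints at [-1.402, 0.245, 1.558, -0, 1.339, -0.174], TCP at [0.218, -0.612, 0.205] pointing down, gripper open.
Joint ranges: [-3.13, 3.13], [-1.02, 2.26], [0.13, 2.54], [-0.95, 4.09], [0.21, 2.88], [-2.74, 2.74]. Speed limits (rad/s): [2.57, 2.57, 3.14, 3.14, 3.14, 3.14].

## Interface

Orientations are given as a unit quaternion [x, y, z, w].
In Python, from plant import r, grab_frame gives the robot as it stands (r), with the cameras as plain functions. Calls block until the motion is done:
- r.move_pose(position, orientation): joint-space move of the TCP to a pose.
- r.move_l(position, rot=None, rate=0.15, until_force=None): straight line of the TCP; rot=None keeps the orientation; rate is the mean speed in m/s. With until_force (N) it stops when the force on the tool has changed by that much, and returns True; else False.
- r.movej(angles): joint-space move.
- r.ungrasp() and r.gripper_close(force=None): open the fingers fully, or close them until they stop; force is the grip in N (None keeps the last).
- r.hold(seconds).
- r.ik(position, orientation): joint angles nearest the present ones, or None.
- r.get_obs(): the state.
- grab_frame(name): name is "side" or "top" or "wrist"; returns a dict with "pixels" (384x512x3 uint8, red, green, blue), "fx", "fy", "cx", "cy" (pixels), "R" (3x3) and "t" (3): a world point X has camera coordinates R X + t; the wrist camera has in their place "hand_eye" (4x4, takes a point from camera to tool coordinates, whose origin is the TCP and whose axes are the flange's). Camera axes: x right, y down, z forward; pixel columns grow to the right and rows downward; lengths in m; the calibration is good to about 2 mm. A picture is of the moment at which its call begins: read the wrist's pose just before it. There is no depth.
A pose or a line that the arm cannot do raises r.Unreachable and nothing moves.
- r.finish_job(): hands the job in; it is judged then, once.
The state is a dict: "time": time; "joints": joint angles; "qd": joint speeds; "joint_torque": joint torques, N m; "eef_pos": TCP position; "tcp_rot": TCP orientation; "wrist_force": force on the tool from outside, world axes, zero at the start; "moment": the same for the moment, N m; "grip_width": opening from 0.0 (shut) to 1.0 (fully open); "grip_force": force on a finger pad.
Only numpy, scipy, OpenCV 4.12 (cv2) and the standard library are available. Lean on these libraries where they do the work, as an engineer would, in place of code of your own. Each camera call takes 0.05 s, during which the arm holds its last target. There are 200 camera calls.

## Task

Get the coffee maker brewing. Lift the steel carafe by its lid knob from between the canisters and stand it down on the open worktop, well clear of them; then take it by the handle and stand it in the middle of the hotplate under the drip arm, handle to the front of the machine, keeping it upright and leaving the canisters, mill, tin and jar where they are. Flip the blue rinse switch off (bat to the front), whenever you like, and, only once the carafe stands released on the hotplate, the red brew switch on (bat to the back).

Things in the scene. Friction and masses are not known exactly. Their poses are not given: they have to be found in the camera images.
- carafe: Steel carafe, loose, 0.25 to 0.45 kg, closed: round body of 86 mm diameter (76 mm at the foot, 72 mm at the shoulder), 100 mm high, with a black lid and knob, 136 mm in all. Origin: centre of its underside; z up; the handle stands out to its -x. It starts with the handle in the gap between the canisters, too narrow for fingers.
- carafe_knob (a point): Middle of the lid's black knob, on the carafe's axis 125 mm above its underside. The knob is 22 to 25 mm thick and stands from 111 to 136 mm; the lid below it is 70 mm wide.
- carafe_handle (a point): Grip point in the upper part of the black handle, 88 mm from the carafe's axis, 82 mm above its underside. The handle is an upright bar 14 mm thick (the carafe's y) and 16 mm deep, from 24 to 100 mm high, joined to the body by level bars at top and bottom of the same thickness; 37 mm of open space lies between bar and body.
- coffee_maker: Fixed coffee maker, base 190 mm deep (x), 270 mm wide (y). Origin: centre of its underside; x points to its back, y to its left, z up. Left: the hotplate on a base 24 mm high and, behind it, a grey water tower (x 31 to 97, y 22 to 118 mm, 255 mm high). Right: the steel switch deck (y -133 to -5 mm), 40 mm high.
- drip_arm_tip (a point): Middle of the lower edge of the front end of the steel drip arm, which reaches forward from the tower over the hotplate: 20 mm in front of the plate's centre, 176 mm above the worktop. The arm is 44 mm wide and 30 mm thick; a carafe on the plate has 13 mm between its knob and the arm, so it goes in and out from the front.
- hotplate (a point): Centre of the top of the black round hotplate (108 mm diameter), 27 mm above the worktop, at x -30, y +70 mm of the coffee maker; same axes as the machine.
- brew_switch: The brew switch of the coffee maker: a fixed black housing 74 x 38 x 18 mm with one red toggle bat. Origin: centre of the housing's underside, 40 mm above the worktop. Its x axis points to the back of the machine, z up. Green dot: back (on) end; white bar: front (off) end. The two switches sit 55 mm apart side by side and may change places.
- brew_bat (a joint): Angle of the red bat in rad: -0.42 leaning to the front of the machine = off, 0 upright, +0.42 leaning to the back = on. An over-centre spring holds it against either end stop; pushed past upright (about 2 N at the tip) it snaps over by itself. It starts off.
- brew_bat_tip (a point): Centre of the round end (15 mm diameter) of the red bat, 34 mm from its pivot; the bat is 10 mm thick and the pivot lies 20 mm above the housing's underside, over its centre.
- rinse_switch: The rinse switch of the coffee maker: a fixed black housing 74 x 38 x 18 mm with one blue toggle bat. Origin: centre of the housing's underside, 40 mm above the worktop. Its x axis points to the back of the machine, z up. Green dot: back (on) end; white bar: front (off) end. The two switches sit 55 mm apart side by side and may change places.
- rinse_bat (a joint): Angle of the blue bat in rad: -0.42 leaning to the front of the machine = off, 0 upright, +0.42 leaning to the back = on. An over-centre spring holds it against either end stop; pushed past upright (about 2 N at the tip) it snaps over by itself. It starts on.
- rinse_bat_tip (a point): Centre of the round end (15 mm diameter) of the blue bat, 34 mm from its pivot; the bat is 10 mm thick and the pivot lies 20 mm above the housing's underside, over its centre.
- canister_left: Green square canister with wooden lid, 100 x 100 x 135 mm, loose, to the left of the carafe's handle. Origin: centre of its underside; as the carafe starts, its axis lies about 105 mm in front (canister's -x) and 70 mm to the right (-y) of this origin.
- canister_right: Green square canister like the other, 140 mm to the right of it (gap of 40 mm).
- pepper_mill: Wooden pepper mill, loose, 58 mm diameter, 170 mm high. Origin: centre of its underside. The mill, the tin and the jar may change places.
- tin_beans: Food tin, loose, 75 mm diameter, 110 mm high. Origin: centre of its underside.
- jam_jar: Jam jar with yellow lid, loose, 66 mm diameter, 100 mm high. Origin: centre of its underside.

How it is judged:
On the way, in this order (a step that is already met when the one before it is completed fails the run):
1. the carafe stands upright and released on the open worktop, at least 8 cm from where it started (distance of carafe from where it was at the start of the episode above 0.08 m and height (world z) of carafe below 0.008 m and angle between carafe's own z axis and vertical below 0.08 rad and linear speed of carafe below 0.02 m/s and contact force between the fingers and carafe below 0.1 N), for 0.2 s.
2. the carafe stands released on the hotplate with its handle to the front, the brew switch still off (horizontal distance between carafe and hotplate below 0.015 m and z of carafe in the frame of hotplate below 0.006 m and x of carafe_handle in the frame of hotplate below -0.065 m and angle between carafe's own z axis and vertical below 0.08 rad and contact force between the fingers and carafe below 0.1 N and value of joint brew_bat below -0.25 rad), for 0.2 s.
At the end, for the whole second after the job is handed in: The carafe stands upright, released and at rest on the hotplate (its axis within 15 mm of the plate's centre, handle to the front of the machine within about 40 degrees), the red brew bat lies over at on (> 0.3 rad) and the blue rinse bat over at off (< -0.3 rad) (horizontal distance between carafe and hotplate below 0.015 m and z of carafe in the frame of hotplate below 0.006 m and x of carafe_handle in the frame of hotplate below -0.065 m and angle between carafe's own z axis and vertical below 0.08 rad and contact force between the fingers and carafe below 0.1 N and value of joint brew_bat above 0.3 rad and value of joint rinse_bat below -0.3 rad and linear speed of carafe below 0.02 m/s); the robot touches nothing.
It fails at once if the brew switch is on while the carafe is not on the hotplate (value of joint brew_bat above 0.1 rad and horizontal distance between carafe and hotplate above 0.03 m).
It fails at once if the carafe tips more than 35 degrees (angle between carafe's own z axis and vertical above 0.61 rad).
It fails at once if a canister, the mill, the tin or the jar is moved by more than 30 mm (distance of any of canister_left, canister_right, pepper_mill, tin_beans, jam_jar from where it was at the start of the episode above 0.03 m).
It also fails if it takes over 72 s, if anything falls off the work surface, if the arm or the gripper's body presses on something with over 40 N, if the wrist force passes 120 N, or if a joint passes its speed limit or range.

## Working session

There is one attempt and no reset: what is moved stays moved. The work goes in short steps, each a Python script; the robot and the scene stay as the last script left them, time stands still between calls to the robot, and variables do not carry over. Pictures are saved under pics/ and viewed, at most 11 in all, crops included, and the job is handed in when it is done.

```bash
mkdir -p pics; ls
python3 - <<'E'
from plant import r, grab_frame
import cv2,numpy as np
o=r.get_obs();print(o['time'],o['eef_pos'],o['tcp_rot'],o['grip_width'])
fs=[]
for n in ('side','top'):
    f=grab_frame(n);np.savez('pics/%s0.npz'%n,**{k:np.array(v) for k,v in f.items()})
    fs.append(f['pixels'][:,:,::-1]);print(n,f['fx'],f['fy'],f['cx'],f['cy'],-np.array(f['R']).T@np.array(f['t']),np.array(f['R']).round(3).tolist())
    cv2.imwrite('pics/%s0.png'%n,cv2.resize(fs[-1],(800,600)))
E
```

```text
pics
plant.py
0.0 [ 0.21838095 -0.61157731  0.20435605] [ 9.85349297e-01  1.70545738e-01  2.31820027e-06 -9.56405081e-04] 0.9973152128700915
side 406.5137742579386 406.5137742579386 263.8185913421401 195.16140155351812 [-0.32762718 -1.19641348  0.81938048] [[0.831, -0.555, 0.025], [-0.212, -0.358, -0.909], [0.513, 0.751, -0.416]]
top 405.0755115483954 405.0755115483954 255.78211504541684 185.66893770964103 [ 0.25126811 -0.05957985  1.43688812] [[0.379, -0.926, 0.004], [-0.905, -0.371, -0.209], [0.195, 0.076, -0.978]]
```

View pics/side0.png

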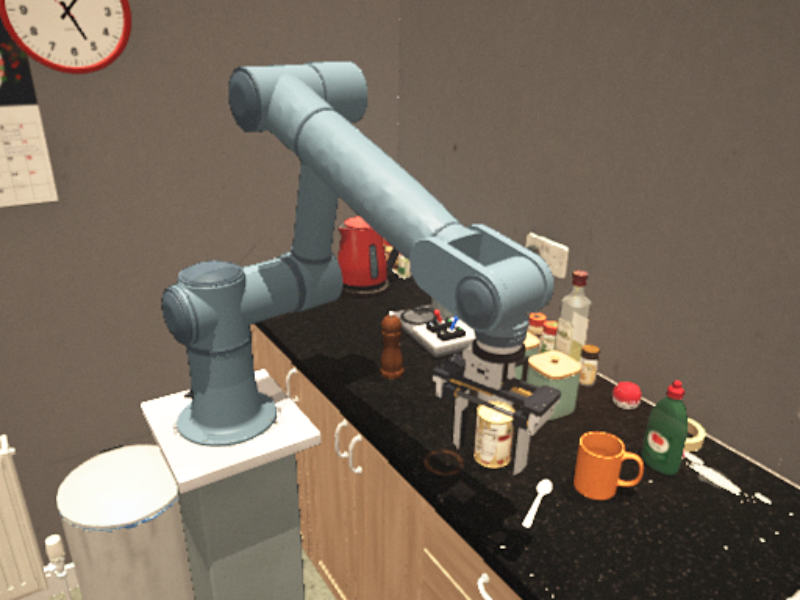

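View pics/top0.png

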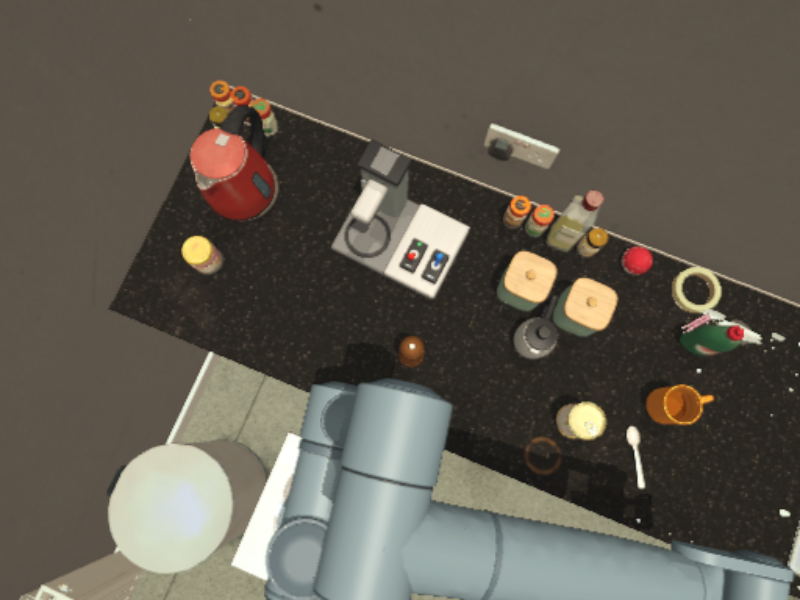

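The side view shows the mill, tin and machine, with the canisters mostly hidden by the arm. The top view (800 px scale) shows the carafe lid at (540,332), canister knobs at (531,274) and (592,302), and the red and blue bats at (412,255) and (438,258). The drip arm front is at (365,215), the mill at (411,350), the tin at (585,420) and the jar at (200,250).

```bash
cat > h.py <<'E'
import numpy as np,cv2
from scipy.spatial.transform import Rotation as Ro
def load(n):
    return dict(np.load('pics/%s.npz'%n))
def cam(f,pos=None,quat=None):
    """camera centre and camera->world rotation"""
    if 'hand_eye' in f:
        T=np.eye(4);T[:3,:3]=Ro.from_quat(quat).as_matrix();T[:3,3]=pos
        T=T@np.array(f['hand_eye']);return T[:3,3],T[:3,:3]
    R=np.array(f['R']);return -R.T@np.array(f['t']),R.T
def ray(f,uv,z,c):
    uv=np.atleast_2d(uv).astype(float)
    d=np.c_[(uv[:,0]-f['cx'])/f['fx'],(uv[:,1]-f['cy'])/f['fy'],np.ones(len(uv))]@c[1].T
    return c[0]+d*((z-c[0][2])/d[:,2:3])
def proj(f,P,c):
    p=(np.atleast_2d(P)-c[0])@c[1];return np.c_[f['fx']*p[:,0]/p[:,2]+f['cx'],f['fy']*p[:,1]/p[:,2]+f['cy']]
def blobs(mask,amin=15):
    cs,_=cv2.findContours(mask.astype(np.uint8),cv2.RETR_EXTERNAL,cv2.CHAIN_APPROX_NONE)
    return sorted([c for c in cs if cv2.contourArea(c)>amin],key=cv2.contourArea,reverse=True)
def cen(c):
    m=cv2.moments(c);return np.array([m['m10']/m['m00'],m['m01']/m['m00']])
def down(yaw):
    """tool pointing down, tool y axis (closing line) at world angle yaw"""
    y=np.array([np.cos(yaw),np.sin(yaw),0]);z=np.array([0,0,-1.]);x=np.cross(y,z)
    return Ro.from_matrix(np.c_[x,y,z]).as_quat()
E
python3 - <<'E'
from h import *
f=load('top0');c=cam(f);s=.64
pts=dict(carafe_knob=(540,332,.136),canL=(531,274,.15),canR=(592,302,.15),red=(412,255,.09),blue=(438,258,.09),arm=(365,215,.2),mill=(411,345,.17),tin=(588,420,.11),jar=(198,248,.1),
 deckFR=(432,298,.04),deckBR=(468,232,.04),deckBL=(418,207,.04),plate=(368,237,.027),baseFL=(333,242,.024))
for k,(u,v,z) in pts.items(): print(k,ray(f,(u*s,v*s),z,c).round(3)[0])
from plant import r, grab_frame
w=grab_frame('wrist');print(np.array(w['hand_eye']).round(3).tolist(),w['fx'],w['cx'],w['cy'])
im=f['pixels'][:,:,::-1]
cv2.imwrite('pics/topcrop.png',cv2.resize(im[110:250,200:400],(800,560),interpolation=cv2.INTER_CUBIC))
E
```

```text
carafe_knob [ 0.539 -0.262  0.136]
canL [ 0.644 -0.201  0.15 ]
canR [ 0.636 -0.338  0.15 ]
red [0.604 0.05  0.09 ]
blue [ 0.619 -0.006  0.09 ]
arm [0.617 0.162 0.2  ]
mill [ 0.408 -0.025  0.17 ]
tin [ 0.41  -0.418  0.11 ]
jar [0.438 0.488 0.1  ]
deckFR [ 0.541 -0.026  0.04 ]
deckBR [ 0.716 -0.045  0.04 ]
deckBL [0.729 0.084 0.04 ]
plate [0.621 0.165 0.027]
baseFL [0.58  0.236 0.024]
[[0.0, -0.959, -0.282, 0.082], [1.0, 0.001, -0.001, -0.001], [0.002, -0.282, 0.959, -0.179], [0.0, 0.0, 0.0, 1.0]] 322.08234003037074 253.83022604629772 192.81392476304677
```

View pics/topcrop.png

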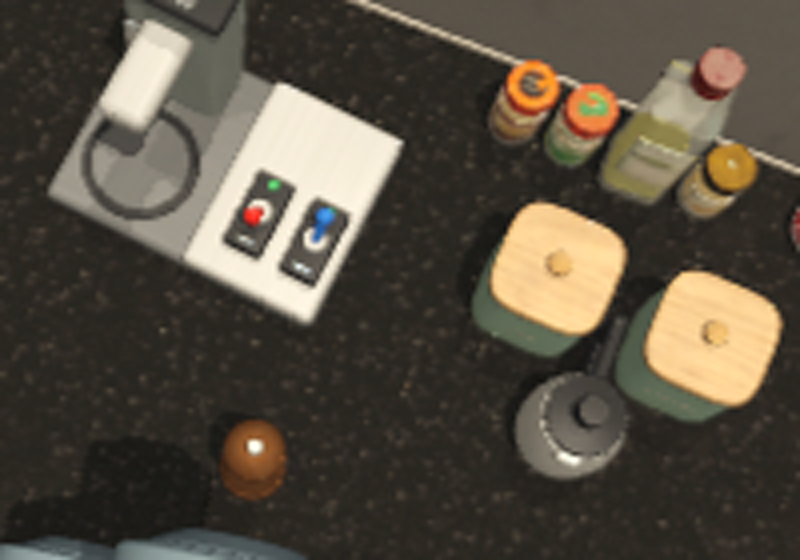

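The crop shows the carafe lid and knob at crop (592,410), with the handle pointing up into the canister gap. The red bat leans to the front, the blue bat to the back, and the hotplate ring is at (142,160). Next I'll take wrist pictures from above the machine and above the carafe.

```bash
cat >> h.py <<'E'
def snap(r,name):
    o=r.get_obs();f=grab_frame('wrist')
    d={k:np.array(v) for k,v in f.items()};d['pos']=np.array(o['eef_pos']);d['quat']=np.array(o['tcp_rot'])
    np.savez('pics/%s.npz'%name,**d);cv2.imwrite('pics/%s.png'%name,cv2.resize(d['pixels'][:,:,::-1],(800,600)))
    return d,cam(d,d['pos'],d['quat'])
E
python3 - <<'E'
from h import *
from plant import r, grab_frame
f=load('top0');c=cam(f)
print('edge',ray(f,[(110*.64,308*.64),(212*.64,352*.64),(290*.64,376*.64),(540*.64,490*.64)],0,c).round(3))
H=np.pi/2
# tool x toward world +x needs closing axis -y
r.move_pose([.539,-.262,.30],down(-H));print(r.get_obs()['time'],r.get_obs()['joints'])
snap(r,'wc')
r.move_pose([.50,.08,.34],down(H-.1));print(r.get_obs()['time'],r.get_obs()['joints'])
snap(r,'wm')
E
```

```text
edge [[ 0.246  0.653  0.   ]
 [ 0.243  0.392  0.   ]
 [ 0.261  0.205  0.   ]
 [ 0.242 -0.399  0.   ]]
1.9167 [-6.42653829e-01  6.51246836e-02  1.58801212e+00 -2.07672536e-04
  1.48901336e+00  9.29108873e-01]
4.075 [-6.61687905e-02 -1.79608871e-01  1.75109554e+00 -6.76564172e-05
  1.57021422e+00 -1.53614553e+00]
```

View pics/wc.png

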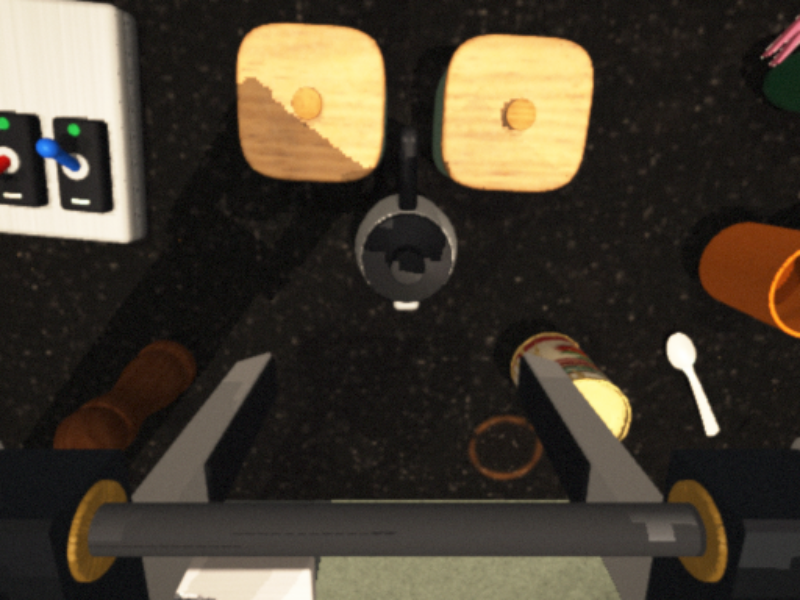

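View pics/wm.png

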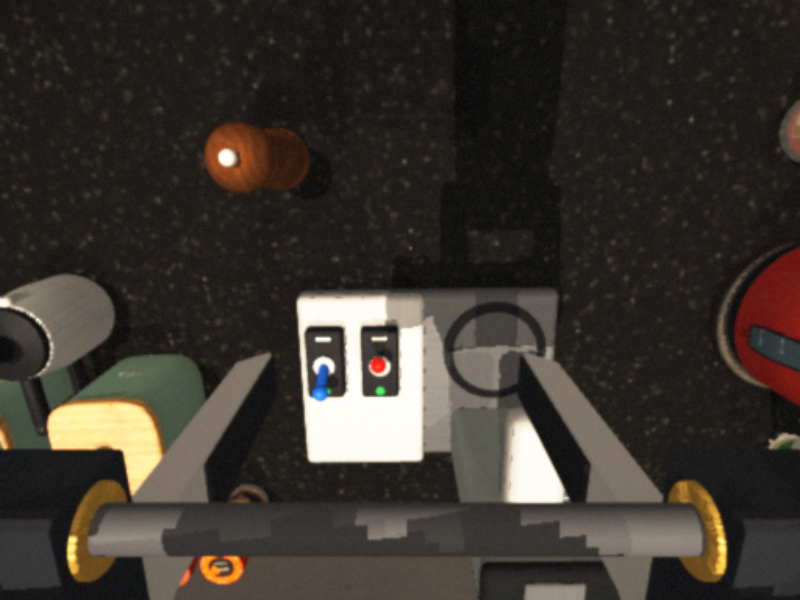

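The carafe picture shows the lid and knob top at (407,262), the handle tip at (408,135) and the canister knobs at (307,104) and (519,114). The machine picture shows the deck rectangle from (298,291) to (424,461), the hotplate ring centre near (495,349), the red bat tip at (378,365) and the blue one at (320,392).

Run:
```python
from h import *
s=.64
d=load('wc');c=cam(d,d['pos'],d['quat'])
t=load('top0');ct=cam(t)
print('knob wc',ray(d,(407*s,262*s),.136,c).round(4),'top',ray(t,(348.3,212.3),.136,ct).round(4))
hd=ray(d,(408*s,137*s),.1,c)[0];print('handle end',hd.round(4))
hsv=cv2.cvtColor(d['pixels'],cv2.COLOR_RGB2HSV)
# steel body rim: bright low-sat outline around lid
g=d['pixels'].max(2)[110:205,215:305].astype(np.uint8)
cv2.imwrite('pics/kn.png',cv2.resize(np.clip(d['pixels'][70:205,200:320,::-1].astype(float)*1.8,0,255).astype(np.uint8),None,fx=4.4,fy=4.4,interpolation=cv2.INTER_CUBIC))
m=(hsv[...,0]>10)&(hsv[...,0]<30)&(hsv[...,1]>70)&(hsv[...,2]>60)
for b in blobs(m,1500)[:2]:
    P=ray(d,b[:,0,:],.135,c)[:,:2].astype(np.float32);R=cv2.minAreaRect(P);print('lid',np.round(R[0],4),np.round(R[1],4),round(R[2],1))
d=load('wm');c=cam(d,d['pos'],d['quat']);px=d['pixels'];hsv=cv2.cvtColor(px,cv2.COLOR_RGB2HSV)
m=(hsv[...,1]<50)&(hsv[...,2]>150)
for b in blobs(m,2000)[:1]:
    P=ray(d,b[:,0,:],.04,c)[:,:2].astype(np.float32);R=cv2.minAreaRect(P);print('deck',np.round(R[0],4),np.round(R[1],4),round(R[2],1))
for n,m in (('red',((hsv[...,0]<8)|(hsv[...,0]>172))),('blue',(hsv[...,0]>100)&(hsv[...,0]<125))):
    m=m&(hsv[...,1]>150)&(hsv[...,2]>60);m[:200]=0;m[:,:180]=0;m[:,270:]=0;m[270:]=0
    b=blobs(m,8)[0];x=np.median(b[:,0,:],0);print(n,cv2.boundingRect(b),ray(d,cen(b),.091,c).round(4))
for k,u,v in (('bar_b',322,339),('dot_b',328,391),('bar_r',379,339),('dot_r',380,391)):print(k,ray(d,(u*s,v*s),.058,c).round(4))
print('plate edges L R T',ray(d,[(445*s,349*s),(546*s,349*s),(495*s,302*s),(495*s,397*s)],.027,c).round(4))
```

```text
knob wc [[ 0.5479 -0.2683  0.136 ]] top [[ 0.543  -0.2697  0.136 ]]
handle end [ 0.6314 -0.2692  0.1   ]
lid [ 0.65   -0.2065] [0.0953 0.0946] 87.2
lid [ 0.6435 -0.3372] [0.0955 0.0949] 87.5
deck [0.643  0.0449] [0.1533 0.1895] 84.9
red (237, 229, 10, 10) [[0.6013 0.0535 0.091 ]]
blue (200, 234, 10, 22) [[ 0.6155 -0.0015  0.091 ]]
bar_b [[ 5.834e-01 -2.000e-04  5.800e-02]]
dot_b [[ 0.6393 -0.0021  0.058 ]]
bar_r [[0.589  0.0552 0.058 ]]
dot_r [[0.6446 0.05   0.058 ]]
plate edges L R T [[0.6187 0.1205 0.027 ]
 [0.6294 0.226  0.027 ]
 [0.5725 0.1751 0.027 ]
 [0.6796 0.1702 0.027 ]]
```

View pics/kn.png

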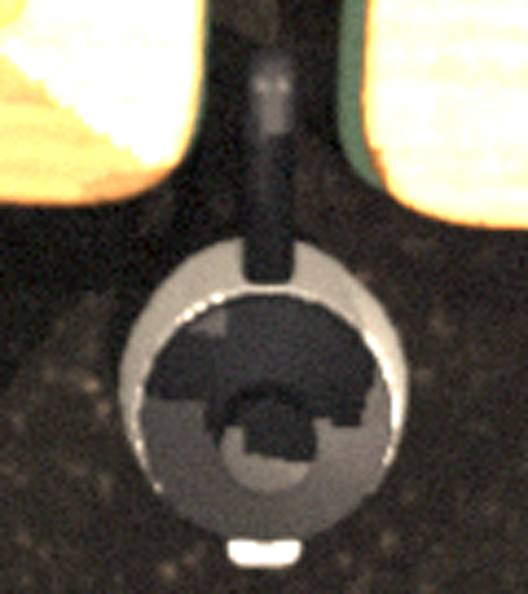

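The knob top centre is at crop (268,446), which puts the carafe at about (0.544,-0.269) with the handle yaw about -1.5°. The machine yaw is about -5.2° and the plate is at (0.6245,0.173). I'll flip the rinse switch now.

```bash
cat >> h.py <<'E'
YM=-.091;PLATE=np.array([.6245,.173]);RED=np.array([.616,.0524]);BLUE=np.array([.6112,-.0018])
def off(p,x,y=0):
    """world xy of a point at machine-axes offset x,y from p"""
    return np.asarray(p)+[x*np.cos(YM)-y*np.sin(YM),x*np.sin(YM)+y*np.cos(YM)]
H=np.pi/2
E
python3 - <<'E'
from h import *
from plant import r, grab_frame
q=down(H+YM)
r.gripper_close(10)
a=off(BLUE,.045);b=off(BLUE,.004)
r.move_pose([*a,.16],q)
r.move_l([*a,.080]);o=r.get_obs();print(o['eef_pos'],a)
r.move_l([*b,.080],rate=.08);print(r.get_obs()['wrist_force'])
r.move_l([*a,.080]);r.move_l([*a,.17])
r.move_pose([.50,.08,.34],q)
r.ungrasp()
d,c=snap(r,'wm2');print(r.get_obs()['time'])
px=d['pixels'];hsv=cv2.cvtColor(px,cv2.COLOR_RGB2HSV)
m=(hsv[...,0]>100)&(hsv[...,0]<125)&(hsv[...,1]>150)&(hsv[...,2]>60);m[:200]=0;m[:,:180]=0;m[:,270:]=0;m[270:]=0
b=blobs(m,8)[0];print(cv2.boundingRect(b),ray(d,cen(b),.091,c).round(4))
E
```

```text
[ 0.65681925 -0.00586768  0.08138676] [ 0.65601381 -0.00588935]
[1.95135283 0.26608214 1.54744598]
11.5167
(198, 229, 10, 10) [[ 0.5966 -0.0017  0.091 ]]
```

Rinse is off: the blue tip now sits 14 mm in front of its pivot. Now the carafe, by its knob.

Run:
```python
from h import *
from plant import r, grab_frame
r.move_pose([.544,-.269,.25],down(-H))
print('hit',r.move_l([.544,-.269,.115],rate=.12,until_force=8),r.get_obs()['eef_pos'])
r.gripper_close(25);o=r.get_obs();print(o['grip_width']*94,o['grip_force'])
r.move_l([.544,-.269,.36],rate=.2);o=r.get_obs();print(o['wrist_force'],o['grip_width']*94)
P=off(PLATE,-.17)
r.move_pose([*P,.33],down(-H+np.radians(176.3)));o=r.get_obs();print(o['time'],o['joints'],o['grip_width']*94)
r.move_l([*P,.135],rate=.15)
print('down',r.move_l([*P,.105],rate=.03,until_force=3),r.get_obs()['eef_pos'])
r.ungrasp();r.hold(.2)
r.move_l([*P,.30],rate=.2)
snap(r,'wp');print(P,r.get_obs()['time'])
```

```text
hit False [ 0.54461191 -0.26944259  0.11605553]
23.379333206043526 24.999967385083437
[ 0.55186006 -0.16897797 -3.83693766] 23.228954954399658
19.3333 [ 1.61180150e-01 -2.11476143e-01  1.79590281e+00 -1.90135056e-04
  1.55709991e+00 -1.34398495e+00] 23.136249589920283
down True [0.45574096 0.18858819 0.11491021]
[0.4552034  0.18844866] 23.9667
```

View pics/wp.png

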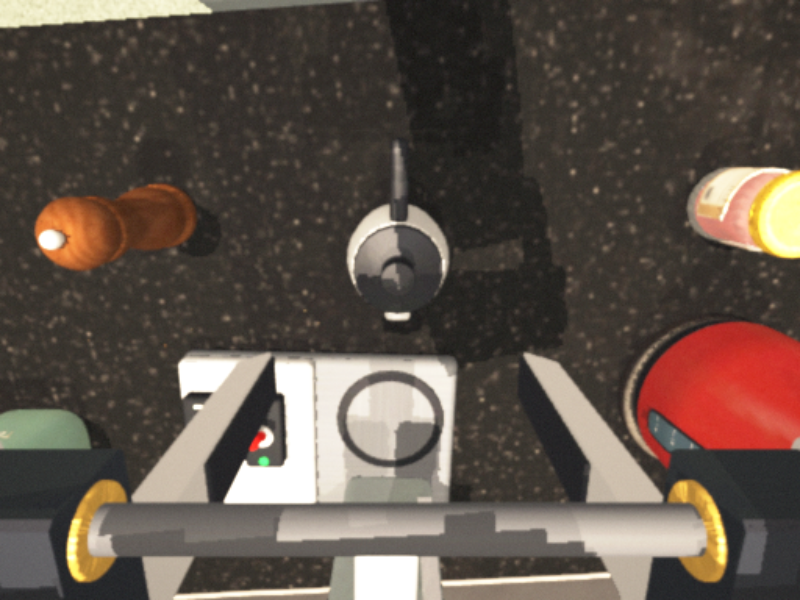

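The carafe stands upright with its knob at (398,275) and its handle end at (398,142). The plate ring centre is at (391,418) and nothing else has been disturbed.

Run:
```python
from h import *
s=.64
d=load('wp');c=cam(d,d['pos'],d['quat'])
k=ray(d,(398*s,275*s),.136,c)[0];h=ray(d,(398.5*s,144*s),.1,c)[0]
print('knob',k.round(4),'handle end',h.round(4),'len',np.hypot(*(h-k)[:2]).round(4),'yaw',np.degrees(np.arctan2(*(h-k)[1::-1])).round(1))
print('plate',ray(d,[(391*s,418*s),(338*s,418*s),(444*s,418*s),(391*s,369*s),(391*s,467*s)],.027,c).round(4))
print('pred',proj(d,[.4557,.1886,.136],c)/s)
```

```text
knob [0.452  0.1908 0.136 ] handle end [0.3643 0.1969 0.1   ] len 0.0879 yaw 176.0
plate [[0.6234 0.1733 0.027 ]
 [0.62   0.1204 0.027 ]
 [0.6268 0.2262 0.027 ]
 [0.5704 0.1768 0.027 ]
 [0.6797 0.1695 0.027 ]]
pred [[395.13144115 280.36587772]]
```

Run:
```python
from h import *
from plant import r, grab_frame
A=np.array([.454,.1897]);yh=np.radians(175.3)
G=A+.088*np.array([np.cos(yh),np.sin(yh)]);q=down(yh-H)
r.move_pose([*G,.22],q)
print('hit',r.move_l([*G,.063],rate=.12,until_force=8),r.get_obs()['eef_pos'],G)
r.gripper_close(60);o=r.get_obs();print(o['grip_width']*94,o['grip_force'],o['wrist_force'])
d0,c0=snap(r,'g0')
r.move_l([*G,.071],rate=.05);r.hold(.2)
d1,c1=snap(r,'g1');o=r.get_obs();print(o['wrist_force'],o['grip_width']*94,o['time'],o['moment'])
g=[cv2.cvtColor(d['pixels'],cv2.COLOR_RGB2GRAY) for d in (d0,d1)]
P=[[*A,.136],[*A,.111],[*(A+.8*(G-A)),.1]]
p=proj(d0,P,c0);print(p.round(1))
n,st,_=cv2.calcOpticalFlowPyrLK(g[0],g[1],p.astype(np.float32).reshape(-1,1,2),None,winSize=(25,25))
print((n[:,0]-p).round(2),st.ravel())
```

```text
hit False [0.36693715 0.19707489 0.06367896] [0.36629591 0.19691059]
14.016250183266752 59.995654821395874 [-0.7967731  -0.78774658  0.86817077]
[ 0.94917293  0.20883214 -4.25526863] 13.574072495639532 27.7833 [ 0.10901694  0.21746846 -0.00351529]
[[251.7 481.3]
 [252.  428.5]
 [251.8 304. ]]
[[-0.   -0.  ]
 [ 0.02 -0.2 ]
 [ 0.24 -0.75]] [0 0 1]
```

View pics/g1.png

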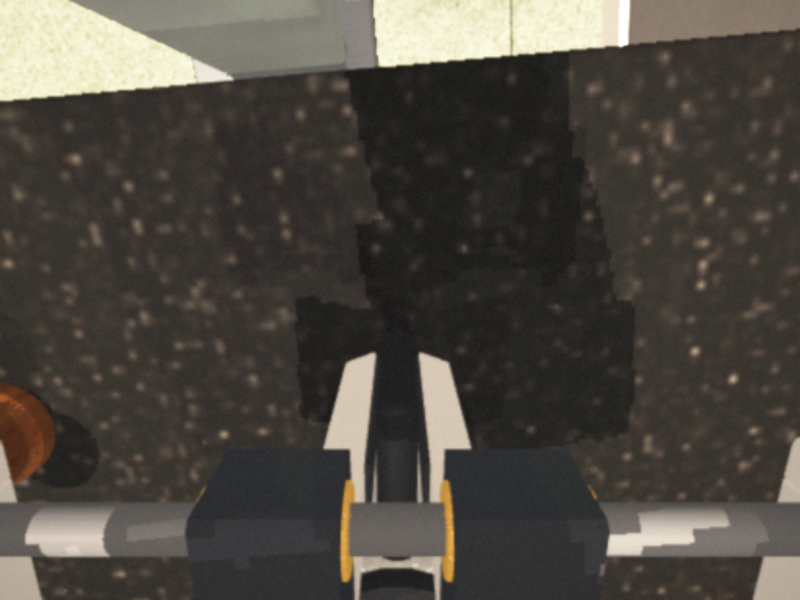

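The fingers straddle the handle at (400,400), 14 mm closed, and the carafe weight is off the worktop. The body is out of this view, so I'll check for droop from the fixed cameras while lifting to transfer height.

Run:
```python
from h import *
from plant import r, grab_frame
o=r.get_obs();p=o['eef_pos']
r.move_l([p[0],p[1],.099],rate=.08);r.hold(.1)
ims=[]
for n in ('side','top'):
    f=grab_frame(n);c=cam(f);x,y=proj(f,[.454,.19,.1],c)[0].astype(int);print(n,x,y)
    x=np.clip(x,50,462);y=np.clip(y,50,334)
    ims.append(cv2.resize(f['pixels'][y-50:y+50,x-50:x+50,::-1],(400,400),interpolation=cv2.INTER_CUBIC))
cv2.imwrite('pics/lift.png',np.hstack(ims));print(r.get_obs()['wrist_force'])
```

```text
side 231 193
top 208 186
[-1.40934958  0.90136391 -4.23268888]
```

View pics/lift.png

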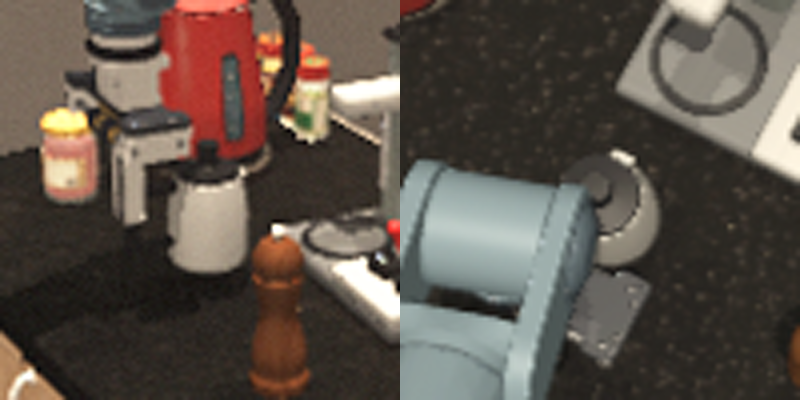

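The side crop shows the carafe hanging upright clear of the worktop, and the top crop shows it in line with the hotplate. I'll slide it in.

Run:
```python
from h import *
from plant import r, grab_frame
q=down(H+YM)
T=off(PLATE,-.088);S=off(PLATE,-.175)
r.move_l([*S,.0965],q,rate=.08)
print('in',r.move_l([*T,.0965],rate=.06,until_force=8),r.get_obs()['eef_pos'],T)
print('down',r.move_l([*T,.083],rate=.02,until_force=3),r.get_obs()['eef_pos'],r.get_obs()['wrist_force'])
r.ungrasp();r.hold(.2)
r.move_l([*T,.30],rate=.2)
print(r.get_obs()['time'])
```

```text
in False [0.53653943 0.18104715 0.09646415] [0.53686411 0.18099695]
down True [0.53676404 0.18105642 0.08993026] [-0.01588333  0.81753559  3.62643514]
34.4167
```

Run:
```python
from h import *
from plant import r, grab_frame
r.move_pose([*off(PLATE,-.13,-.06),.36],down(H+YM))
d,c=snap(r,'wd');print(r.get_obs()['time'])
print(proj(d,[[*PLATE,.136+.027],[*off(PLATE,-.043),.127],[*off(PLATE,-.096),.127],[*off(PLATE,-.054),.027],[*off(RED,-.014),.091]],c)/.64)
```

```text
34.9333
[[466.50616581 419.33575642]
 [462.86334182 354.92978436]
 [465.15266907 297.02124378]
 [451.17813195 309.12652828]
 [331.76451393 371.02413982]]
```

View pics/wd.png

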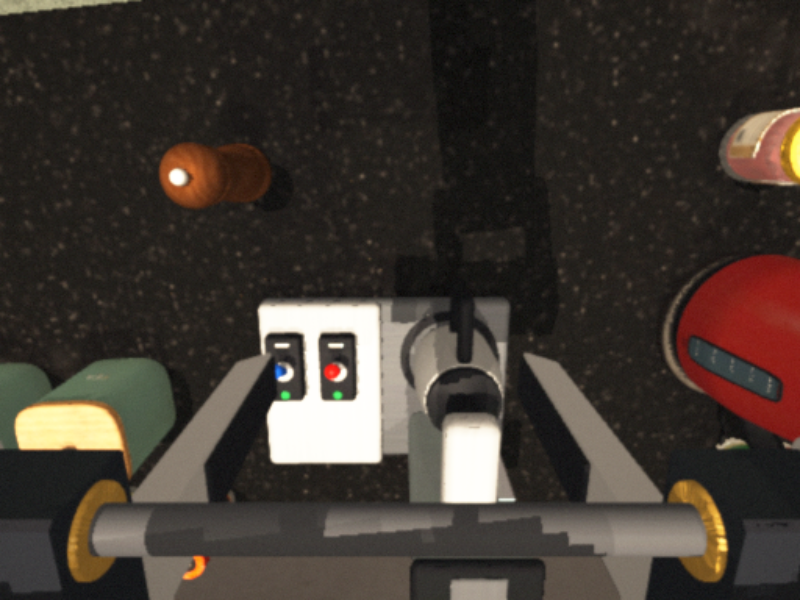

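The picture shows the carafe on the plate. The handle end is at (462,297) against a predicted (465,297), and the red bat is at (333,371) still off. Now the brew switch, with the gripper turned 90° to clear the tower.

Run:
```python
from h import *
from plant import r, grab_frame
q=down(YM);r.gripper_close(10)
a=off(RED,-.055,-.004);b=off(RED,-.010,-.004)
r.move_pose([*a,.20],q)
print(r.move_l([*a,.080],until_force=8))
print(r.move_l([*b,.080],rate=.06,until_force=15),r.get_obs()['eef_pos'],r.get_obs()['wrist_force'])
r.move_l([*a,.080]);r.move_l([*a,.22])
r.move_pose([*off(PLATE,-.13,-.06),.36],down(H+YM));r.ungrasp()
d,c=snap(r,'we');print(r.get_obs()['time'])
hsv=cv2.cvtColor(d['pixels'],cv2.COLOR_RGB2HSV);print(proj(d,[[*off(RED,.014),.091],[*off(RED,-.014),.091]],c))
m=((hsv[...,0]<8)|(hsv[...,0]>172))&(hsv[...,1]>150)&(hsv[...,2]>60);m[:200]=0;m[:,:180]=0;m[:,250:]=0;m[280:]=0
for x in blobs(m,8): print(cv2.boundingRect(x))
e=load('wd');print('change at carafe',np.abs(d['pixels'][170:260,255:335].astype(int)-e['pixels'][170:260,255:335]).mean())
```

```text
False
False [0.60544789 0.04936198 0.07976427] [-0.57438171  0.13760247 -0.16052544]
43.8167
[[213.02654033 253.86034567]
 [212.36621351 237.09155226]]
(208, 236, 11, 22)
change at carafe 3.7169444444444446
```

View pics/we.png

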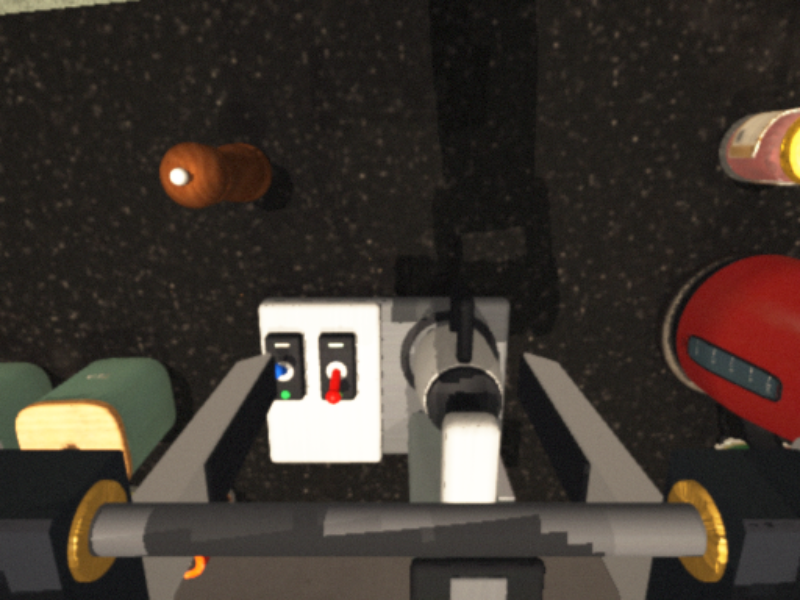

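The red bat tip is now at (333,397), which is on. The blue bat is still off at (280,370), and the carafe hasn't moved on the plate. Handing in.

```bash
python3 -c "
from plant import r, grab_frame
print(r.finish_job(), r.get_obs()['time'])"
```

```text
the job is handed in; nothing more can be done
the job is handed in; nothing more can be done
```

I handed the job in at about 44 s: in the last picture the carafe stands released on the hotplate with its handle to the front, rinse is off, brew is on and nothing looks displaced, but the hand-in returned no verdict.

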